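# Set the overhang of a blank on the work block

## Task

Get the flat aluminium blank ready for trimming: with the fingertips, push it across the top of the steel work block until its long edge rests against both screw heads and its end sticks out 30 mm past the block's left-hand edge (the edge nearest the pair of screw heads). Keep the blank flat on the block all the time, never lifting or tipping it, leave everything else where it stands, and finish with the hand clear.

Things in the scene. Friction and masses are not known exactly. Their poses are not given: they have to be found in the camera images.
- fixture: Dark steel work block fixed to the bench, 190 (x) x 280 (y) x 40 (z) mm, top face at 40 mm. Origin: centre of its underside, on the bench. Its x points roughly away from the robot, its y to the robot's left; it stands elsewhere and is turned up to 20 degrees each time. Two steel cap screw heads stand on its top near the far (+x) side.
- block_edge (a point): Middle of the block's left-hand (+y) top edge, at (0, 140, 40) mm in the block's frame; axes as the block's, so y measures the overhang past this edge.
- stop_near (a point): Top centre of the screw head farther from the left-hand edge: a round steel head 16 mm in diameter, 10 mm high, fixed on the block's top; its centre is at (65, 0) mm in the block's frame.
- stop_far (a point): Top centre of the other, equal screw head, nearer the left-hand edge, at (65, 105) mm in the block's frame. The near (-x) sides of both heads lie at x = 57 mm in the block's frame.
- plate: The blank: loose flat aluminium plate, 90 (x) x 200 (y) x 6 (z) mm, 0.23 to 0.38 kg, lying on the block, 20 to 44 mm short of the screw heads and turned up to 9 degrees. Origin: centre of its underside; x across, y along its length. It slides with metal friction (1 to 3 N) and stays where left. Against both heads its centre is at x = 12 mm in the block's frame. Hole marks at its -y end are only drawn.
- plate_end (a point): Middle of the blank's left-hand (+y) end, on its underside: 100 mm along +y from the blank's origin. This end is to stick out past the block's left-hand edge; at first it lies inside that edge.
- gauge: Bystander: small stepped brass pin, 18 mm diameter, 26 mm high, standing on the block's top in its far right corner. Origin at its foot.
- thumbnut: Bystander: steel thumb nut, 22 mm diameter, 15 mm high, on the block's top, along its far side to the right of the screw heads. Origin at its foot.
- drillchuck: Bystander: steel drill chuck, 42 mm diameter, 60 mm high, standing on the bench off the block's left-hand end. Origin at its foot.
- roundstock: Bystander: upright wooden round, 36 mm diameter, 65 mm high, standing on the bench off the block's right-hand end. Origin at its foot.
- screwdriver: Bystander: screwdriver lying on the bench to the left.
- wrench: Bystander: steel wrench lying on the bench to the right.
- oil: Bystander: white oil bottle, 50 mm diameter, 120 mm high, standing on the bench to the right. Origin at its foot.
There are look-alikes about, which are no part of the job. Of the things shaped like the plate, the aluminium one is meant.

How it is judged:
At the end, for the whole second after the job is handed in: The blank lies flat and at rest on the block, its left-hand end 30 mm past the left-hand edge (25 to 35 mm), its long edge against both screw heads (centre within 3.5 mm of touching, turned less than 0.05 rad) (y of plate_end in the frame of block_edge between 0.025 and 0.035 m and x of plate in the frame of fixture between 0.0085 and 0.0155 m and angle between the x axis of plate and the x axis of fixture, either way round below 0.05 rad and angle between plate's own z axis and vertical below 0.03 rad and z of plate in the frame of fixture between 0.037 and 0.043 m and linear speed of plate below 0.01 m/s).
It fails at once if the blank is lifted off the block or tipped (z of plate in the frame of fixture above 0.05 m or angle between plate's own z axis and vertical above 0.15 rad).
It fails at once if the blank falls from the block (z of plate in the frame of fixture below 0.03 m).
It fails at once if a bystander is moved by more than 20 mm (distance of any of gauge, thumbnut, drillchuck, roundstock, screwdriver, wrench, oil from where it was at the start of the episode above 0.02 m).
It also fails if it takes over 58 s, if anything falls off the work surface, if the arm or the gripper's body presses on something with over 40 N, if the wrist force passes 120 N, or if a joint passes its speed limit or range.

## Robot

A 6-joint arm with a two-finger parallel gripper is mounted at the origin on the work surface. World frame = base frame: x ahead of the robot, y to its left, z up, the work surface at z = 0. Lengths are in m, angles in rad, forces in N, time in s.
With the tool pointing down it reaches from about 0.325 to 0.775 m from the base axis. Payload 5.5 kg.
Tool frame: the origin (TCP) lies midway between the tips of the shut fingers; the grasp point (between the pads) lies 19 mm behind it; z points along the fingers, y is the line along which they close (so a half turn about z gives the same grasp; the last joint's range is limited). The gripper opens to 88 mm and grips with 3 to 60 N. Pads are 20 mm wide; open, the fingers measure 115 mm over their backs; the gripper's body (75 mm by 178 mm) begins 61 mm behind the grasp point.
Start: joints at [-1.282, 0.091, 1.231, -0, 1.82, -0.057], TCP at [0.203, -0.564, 0.188] pointing down, gripper open.
Joint ranges: [-2.87, 2.87], [-0.86, 2.18], [0.17, 2.46], [-1.51, 4.65], [0.06, 2.69], [-2.65, 2.65]. Speed limits (rad/s): [2.57, 2.57, 3.01, 3.14, 3.14, 3.14].

## Interface

Orientations are given as a unit quaternion [w, x, y, z].
In Python, from bench import manip gives the robot as it stands.
- The arm moves only by the tool play_rows, never from a script. Its argument "series" is a list of rows, each a list of 7 numbers: the opening, from 0 (shut) to 1 (fully open), then the shift along the tool's x, y, z in mm, then the turn, a rotation vector about the tool's x, y, z in rad. In form: [[gripper, x, y, z, ax, ay, az], ...]. A call has 1 to 12 rows; each row is the pose to reach, as a shift and turn from the pose commanded when the call began, along the tool's axes at that moment; what a row does not reach only later rows make up. A row lasts 1/10 s, in which the tool goes at most 50 mm and 8.59 degrees, less where a joint would pass 70% of its speed; a pose out of reach is approached as far as the arm can. A call with a gripper value outside its range is refused whole. The fingers move at their own pace and stop on an object; "squeeze" is the grip in N (left out, the last holds). Time passes only in rows, so rows that repeat a pose let the fingers close. It gives the time, the measured TCP pose, the force, the opening and the grip force at its end, in the units of the state.
- manip.get_state(): the state, without advancing time (a new reading comes with each control period).
- manip.get_image(name): name is "scene" or "side" or "wrist"; returns (picture, depth): 420x560x3 uint8, red, green, blue; 420x560 float32, m along the optical axis (not along the pixel's ray), 0 where there is no reading.
- manip.camera_info(name): a dict with "vfov" (degrees; the focal length in pixels is half the picture's height over the tangent of half this angle, whatever the lens; pixels are square), "cx", "cy" (the principal point, pixels), "R" (3x3) and "t" (3): a world point X has camera coordinates R X + t; the wrist camera has in their place "hand_eye" (4x4, takes a point from camera to tool coordinates, whose origin is the TCP and whose axes are the flange's). Camera axes: x right, y down, z forward; pixel columns grow to the right and rows downward; lengths in m; the calibration is good to about 2 mm. A picture is of the moment at which its call begins: read the wrist's pose just before it. camera_info takes no time and is no camera call.
- manip.job_done(): hands the job in; it is judged then, once.
The state is a dict: "time_s": time; "qpos": joint angles; "dq": joint speeds; "tau": joint torques, N m; "tcp_pos": TCP position; "tcp_rot": TCP orientation; "wrist_force": force on the tool from outside, world axes, zero at the start; "ft_torque": the same for the moment, N m; "opening": finger opening in m; "grasp_force": force on a finger pad.
Only numpy, scipy, OpenCV 4.12 (cv2) and the standard library are available. Lean on these libraries where they do the work, as an engineer would, in place of code of your own. Each camera call takes 0.05 s, during which the arm holds its last target. There are 200 camera calls.

## Working session

There is one attempt and no reset: what is moved stays moved. The work goes in short steps, Python scripts to look and compute and a tool call to move; the robot and the scene stay as the last step left them, time stands still between calls to the robot, and variables do not carry over. Pictures are saved under pics/ and viewed, at most 10 in all, crops included, and the job is handed in when it is done.

Besides the shell and the picture viewer there is one more tool, called after "Call:" as name(argument=value, ...), one argument or row to a line, values as JSON. play_rows: Moves the arm, as the interface text tells. Its arguments: {"type":"object","properties":{"series":{"type":"array","items":{"type":"array","items":{"type":"number"}}},"squeeze":{"type":"number"}},"required":["series"]}

```bash
mkdir -p pics; ls; python3 - <<'E'
from bench import manip
import cv2,numpy as np
s=manip.get_state();print(s)
for n in("scene","side"):
    im,d=manip.get_image(n);cv2.imwrite(f"pics/{n}0.png",im[:,:,::-1]);np.savez(f"{n}0.npz",im=im,d=d);print(n,manip.camera_info(n))
print(manip.camera_info("wrist"))
E
```

```text
pics
{'time_s': 0.0, 'qpos': array([-1.28170985e+00,  9.18371040e-02,  1.23184535e+00, -4.20338527e-05,
        1.81980106e+00, -5.66759698e-02]), 'dq': array([ 0.0002006 ,  0.00110909, -0.00147586,  0.00161562,  0.00053743,
        0.00142405]), 'tau': array([-1.59350937e-03, -4.46454906e+01, -4.06447542e+01,  6.98431931e-02,
        2.92627816e-02, -1.51548275e-04]), 'tcp_pos': array([ 0.20324405, -0.56414998,  0.18674286]), 'tcp_rot': array([-9.36690211e-04,  9.85093672e-01,  1.72016171e-01, -1.29852884e-04]), 'wrist_force': array([-0.15890011, -0.39973182, -0.07366877]), 'ft_torque': array([-0.01528861, -0.04608298, -0.04748389]), 'grasp_force': 0.0, 'opening': 0.08763544501188868}
scene {'vfov': 42.833599426753, 'cx': 279.721128786766, 'cy': 208.6524326055188, 'R': array([[-0.77919554,  0.62675619,  0.00556736],
       [ 0.37406576,  0.47213633, -0.79822434],
       [-0.50292059, -0.61989028, -0.60233455]]), 't': array([ 0.38299649, -0.14787553,  1.54298683])}
side {'vfov': 43.057182975612804, 'cx': 292.9849325706241, 'cy': 210.81187655073884, 'R': array([[-0.95675463, -0.29003195, -0.02240638],
       [-0.1801014 ,  0.65107932, -0.73733249],
       [ 0.22843832, -0.70141085, -0.67515831]]), 't': array([0.45795729, 0.13198884, 1.43325171])}
{'vfov': 66.53604436140431, 'cx': 279.08960913660303, 'cy': 208.23342609142333, 'hand_eye': array([[-6.40541718e-04, -9.57309628e-01, -2.89063775e-01,
         7.80528541e-02],
       [ 9.99999754e-01, -6.96033408e-04,  8.91772834e-05,
        -6.35229813e-04],
       [-2.86568317e-04, -2.89063647e-01,  9.57309838e-01,
        -1.98230882e-01],
       [ 0.00000000e+00,  0.00000000e+00,  0.00000000e+00,
         1.00000000e+00]])}
```

View pics/scene0.png

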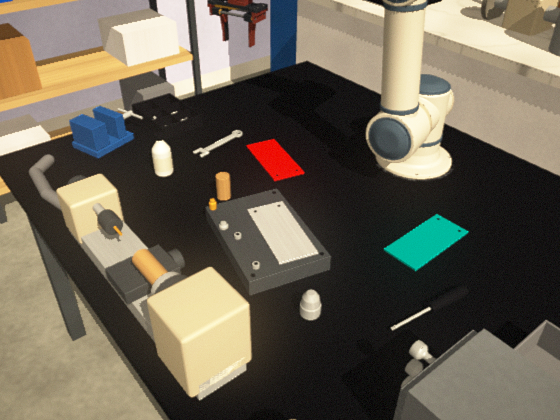

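View pics/side0.png

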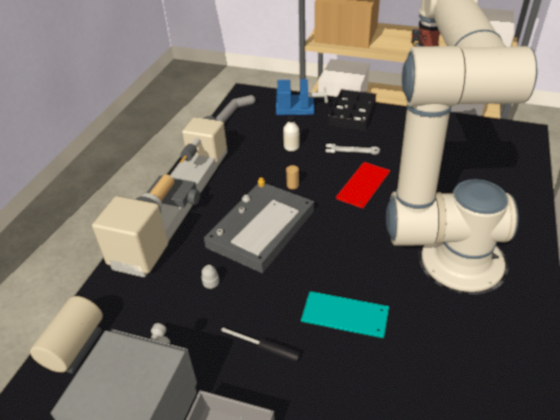

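```bash
cat > h.py <<'E'
import numpy as np,cv2
from bench import manip
def cloud(n,d):
    c=manip.camera_info(n);f=210/np.tan(np.radians(c["vfov"]/2))
    v,u=np.mgrid[:420,:560]
    P=np.stack([(u-c["cx"])/f*d,(v-c["cy"])/f*d,d],-1)
    if n!="wrist": return (P-c["t"])@c["R"]
    return P@c["hand_eye"][:3,:3].T+c["hand_eye"][:3,3]
def rect(p):
    (cx,cy),(w,h),a=cv2.minAreaRect((p*1000).astype(np.float32))
    if w>h: w,h,a=h,w,a+90   # a: direction of short side
    a=(a+90)%180-90
    return np.round([cx,cy,w,h,a],1)
E
python3 - <<'E'
from h import *
for n in("scene","side"):
    z=np.load(n+"0.npz");im=z["im"];d=z["d"];P=cloud(n,d);g=im.mean(-1)
    roi=np.zeros(g.shape,bool)
    if n=="scene": roi[180:295,195:335]=1
    else: roi[180:270,200:320]=1
    Z=P[...,2];ok=roi&(d>0)
    print(n,"bench z",np.median(Z[300:320,150:200] if n=="side" else Z[150:180,300:330]))
    top=ok&(Z>.03)&(Z<.056)
    m=cv2.morphologyEx(top.astype(np.uint8),cv2.MORPH_OPEN,np.ones((5,5)))
    k,l,st,c=cv2.connectedComponentsWithStats(m);j=1+np.argmax(st[1:,4]);m=l==j
    print("block",rect(P[m][:,:2]),"z",np.median(Z[m&(g<90)]))
    b=(m&(g>110)).astype(np.uint8);b=cv2.morphologyEx(b,cv2.MORPH_OPEN,np.ones((3,3)))
    k,l,st,c=cv2.connectedComponentsWithStats(b)
    for j in range(1,k):
        if st[j,4]>15:
            q=P[l==j]; print(st[j],rect(q[:,:2]),np.round(np.median(q,0),4),q[:,2].max())
E
```

```text
scene bench z -0.0007590244333186872
block [564.8  33.5 191.8 284.8 -14. ] z 0.03930280562288974
[ 248  201   70   64 2417] [536.1  57.7  95.9 214.2 -16.5] [0.5425 0.0731 0.0452] 0.05072956107823439
[210 204   6   6  32] [ 614.2 -101.7    8.    12.5   62.6] [ 0.6135 -0.1019  0.0489] 0.05519358641499946
[219 222  10   8  67] [628.5 -35.   20.3  32.3 -33.6] [ 0.6342 -0.0264  0.0479] 0.05545269643414904
[235 233   7   7  37] [622.   18.8  10.   26.1 -69.7] [0.6284 0.0226 0.0455] 0.052209276968326584
[253 264   7   6  34] [654.4 126.4   9.3  13.7  75.3] [0.6563 0.1248 0.0454] 0.05068679839557024
side bench z 0.0010999181244757523
block [566.6  32.7 196.5 286.7 -14.1] z 0.039995537446939185
[242 197   8   6  42] [631.2 -32.2  20.   26.  -43.8] [ 0.6306 -0.0268  0.0477] 0.05595831499015503
[ 231  199   68   57 1840] [540.4  57.  104.4 216.9 -16.5] [0.5393 0.0699 0.0467] 0.0537822570598375
[238 207   7   7  39] [628.2  16.4  17.5  23.1 -45.8] [0.6275 0.0192 0.0471] 0.05350923041294004
[216 228   7   8  47] [657.3 114.   17.3  32.5  24.8] [0.6546 0.1214 0.0458] 0.055665171162005846
```

Call:
play_rows(
  series=[
    [0.6, 447, -353, 0, 0, 0, -0.986],
    [0.6, 447, -353, 0, 0, 0, -0.986],
    [0.6, 447, -353, 0, 0, 0, -0.986],
    [0.6, 447, -353, 0, 0, 0, -0.986],
    [0.6, 447, -353, 0, 0, 0, -0.986],
    [0.6, 447, -353, 0, 0, 0, -0.986],
    [0.6, 447, -353, 0, 0, 0, -0.986],
    [0.6, 447, -353, 0, 0, 0, -0.986],
    [0.6, 447, -353, 0, 0, 0, -0.986],
    [0.6, 447, -353, 0, 0, 0, -0.986],
    [0.6, 447, -353, 0, 0, 0, -0.986],
    [0.6, 447, -353, 0, 0, 0, -0.986],
  ],
)

```text
time_s: 1.3
tcp_pos: [0.5054, -0.0771, 0.1871]
tcp_rot: [-0.001, 0.785, 0.619, 0.0]
wrist_force: [-0.0, -0.4, 0.6]
opening: 0.0523
grasp_force: 0.0
```

Call:
play_rows(
  series=[
    [0.6, 0, 0, 0, 0, 0, 0],
    [0.6, 0, 0, 0, 0, 0, 0],
  ],
)

```text
time_s: 1.5
tcp_pos: [0.504, -0.081, 0.1873]
tcp_rot: [-0.0, 0.786, 0.618, -0.001]
wrist_force: [0.1, -0.3, 0.0]
opening: 0.0527
grasp_force: 0.0
```

```bash
python3 - <<'E'
from h import *
s=manip.get_state();print(s)
im,d=manip.get_image("wrist");cv2.imwrite("pics/w1.png",im[:,:,::-1]);np.savez("w1.npz",im=im,d=d,p=s["tcp_pos"],q=s["tcp_rot"])
E
```

```text
{'time_s': 1.5, 'qpos': array([-2.25502749e-01, -1.48835024e-01,  1.46695066e+00, -5.70389964e-04,
        1.82456144e+00,  1.24591629e-02]), 'dq': array([-0.03167604, -0.01293743,  0.00474447, -0.0009702 ,  0.00071312,
        0.00050445]), 'tau': array([ 1.11534052e+00, -3.38286066e+01, -4.07030475e+01,  1.90680628e-01,
       -1.13704751e-02,  4.80231608e-02]), 'tcp_pos': array([ 0.50398202, -0.08095018,  0.18733923]), 'tcp_rot': array([-2.48622197e-04,  7.86085514e-01,  6.18117459e-01, -5.55346907e-04]), 'wrist_force': array([ 0.05099411, -0.34629794,  0.03051176]), 'ft_torque': array([-0.05109686, -0.03546056,  0.00419734]), 'grasp_force': 0.0, 'opening': 0.05271234691491053}
```

View pics/w1.png

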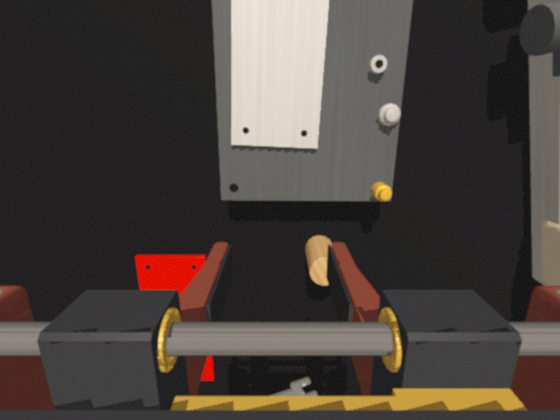

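```bash
cat >> h.py <<'E'
from scipy.spatial.transform import Rotation as Ro
def ray(px,z,p,q):
    c=manip.camera_info("wrist");f=210/np.tan(np.radians(c["vfov"]/2));H=c["hand_eye"]
    px=np.atleast_2d(px).astype(float)
    r=np.c_[(px-[c["cx"],c["cy"]])/f,np.ones(len(px))]
    R=Ro.from_quat(np.roll(q,-1)).as_matrix()
    o=R@H[:3,3]+p; D=r@H[:3,:3].T@R.T
    return 1000*(o+D*((z-o[2])/D[:,2])[:,None])[:,:2]
B0=np.array([565.5,33.]);A0=np.radians(-14)
def toblk(w,c=B0,a=A0):
    X=np.array([np.cos(a),np.sin(a)]);Y=np.array([-X[1],X[0]])
    e=np.atleast_2d(w)-c
    return np.c_[e@X,e@Y]
def line(pts): # returns point, angle deg in block coords
    vx,vy,x,y=cv2.fitLine(pts.astype(np.float32),cv2.DIST_HUBER,0,.01,.01).ravel();return vx,vy,x,y
E
python3 - <<'E'
from h import *
z=np.load("w1.npz");im,d,p,q=z["im"],z["d"],z["p"],z["q"]
f=lambda u,zz:print(np.round(toblk(ray(u,zz,p,q)),1).tolist())
g=im.mean(-1)
m=(g>150)
rows=np.arange(10,135,5)
L=np.array([[np.argmax(m[r,200:300])+199.5,r] for r in rows]);Rr=np.array([[300+np.argmin(m[r,300:345])-.5,r] for r in rows])
for pts in(L,Rr):
    w=toblk(ray(pts,.046,p,q));k=np.polyfit(w[:,1],w[:,0],1);print("plate x at y=0",k[1],"slope",k[0],"res",np.std(w[:,0]-np.polyval(k,w[:,1])))
cols=np.arange(236,315,5);Bm=np.array([[c,130+np.argmin(m[130:170,c])-.5] for c in cols if m[130,c]])
w=toblk(ray(Bm,.046,p,q));print("end",np.polyfit(w[:,0],w[:,1],1),w[:,1].mean(),np.median(w[:,1]))
print("blk corners");f([[221,201],[392,202],[212,0],[413,0]],.04)
print("screw near, nut, gauge");f([[378,63]],.05);f([[390,113]],.055);f([[378,189]],.066)
P=cloud("wrist",d);R=Ro.from_quat(np.roll(q,-1)).as_matrix();W=P@R.T+p
print("roundstock",W[242,318],toblk(W[242,318,:2]*1000))
E
```

```text
plate x at y=0 -81.87222876898885 slope 0.03836067600399768 res 2.1450389640578133e-14
plate x at y=0 8.809063611698994 slope 0.07338867709693665 res 3.094424461436357
end [  0.08035967 -75.7475609 ] -78.80875527351324 -80.48028125444884
blk corners
[[-98.9, -142.6], [92.8, -142.7], [-98.1, 54.0], [91.2, 54.9]]
screw near, nut, gauge
[[60.7, -1.1]]
[[75.4, -47.1]]
[[67.4, -121.7]]
roundstock [ 0.53106118 -0.16294458  0.0235721 ] [[  13.98744598 -198.45569768]]
```

Call:
play_rows(
  series=[
    [0.6, 0, -4, 45, 0, 0, 0],
    [0.6, 0, -4, 90, 0, 0, 0],
    [0.6, 0, -4, 120, 0, 0, 0],
    [0.6, 0, -4, 135, 0, 0, 0],
    [0.6, 0, -4, 141, 0, 0, 0],
    [0.6, 0, -4, 145, 0, 0, 0],
    [0.6, 0, -4, 145, 0, 0, 0],
    [0.6, 0, -4, 145, 0, 0, 0],
  ],
)

```text
time_s: 2.35
tcp_pos: [0.5014, -0.0803, 0.0446]
tcp_rot: [0.001, 0.786, 0.618, 0.001]
wrist_force: [0.5, -0.2, -0.3]
opening: 0.0528
grasp_force: 0.0
```

Call:
play_rows(
  series=[
    [0.6, 8, 0, 0, 0, 0, 0],
    [0.6, 16, 0, 0, 0, 0, 0],
    [0.6, 20, 0, 0, 0, 0, 0],
    [0.6, 24, 0, 0, 0, 0, 0],
    [0.6, 28, 0, 0, 0, 0, 0],
    [0.6, 32, 0, 0, 0, 0, 0],
    [0.6, 36, 0, 0, 0, 0, 0],
    [0.6, 40, 0, 0, 0, 0, 0],
  ],
)

```text
time_s: 3.15
tcp_pos: [0.5099, -0.0408, 0.0428]
tcp_rot: [-0.0, 0.786, 0.618, -0.0]
wrist_force: [-0.6, 0.0, 0.3]
opening: 0.053
grasp_force: 0.0
```

```bash
python3 - <<'E'
from h import *
s=manip.get_state();print(s["tcp_pos"],s["tcp_rot"],s["wrist_force"],toblk(s["tcp_pos"][:2]*1000))
im,d=manip.get_image("wrist");cv2.imwrite("pics/w2.png",im[:,:,::-1]);np.savez("w2.npz",im=im,d=d,p=s["tcp_pos"],q=s["tcp_rot"])
E
```

```text
[ 0.50988328 -0.04078917  0.04279653] [-1.90932894e-05  7.86379220e-01  6.17744057e-01 -4.14938670e-05] [-0.55769391  0.01096374  0.32520563] [[-36.1134465  -85.05222253]]
```

View pics/w2.png

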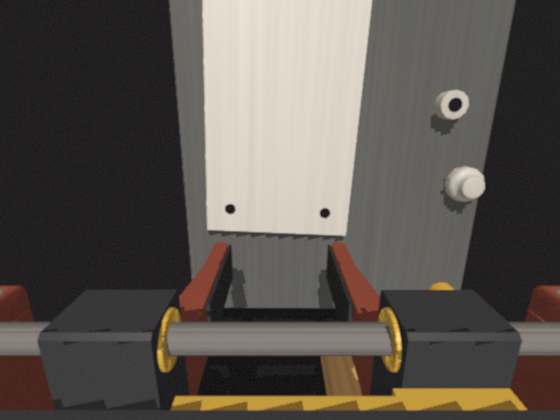

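Call:
play_rows(
  series=[
    [0.6, 3, 0, 0, 0, 0, 0],
    [0.6, 6, 0, 0, 0, 0, 0],
    [0.6, 9, 0, 0, 0, 0, 0],
    [0.6, 12, 0, 0, 0, 0, 0],
    [0.6, 12, 0, 0, 0, 0, 0],
  ],
)

```text
time_s: 3.7
tcp_pos: [0.5127, -0.0291, 0.0428]
tcp_rot: [-0.0, 0.786, 0.618, 0.0]
wrist_force: [-0.4, 0.1, 0.2]
opening: 0.0525
grasp_force: 0.0
```

Call:
play_rows(
  series=[
    [0.6, 3, 0, 0, 0, 0, 0],
    [0.6, 6, 0, 0, 0, 0, 0],
    [0.6, 9, 0, 0, 0, 0, 0],
    [0.6, 12, 0, 0, 0, 0, 0],
    [0.6, 15, 0, 0, 0, 0, 0],
    [0.6, 18, 0, 0, 0, 0, 0],
    [0.6, 21, 0, 0, 0, 0, 0],
    [0.6, 24, 0, 0, 0, 0, 0],
    [0.6, 24, 0, 0, 0, 0, 0],
  ],
)

```text
time_s: 4.6
tcp_pos: [0.5184, -0.0057, 0.0428]
tcp_rot: [-0.0, 0.786, 0.618, 0.0]
wrist_force: [0.5, -0.4, -0.6]
opening: 0.0523
grasp_force: 0.0
```

```bash
python3 - <<'E'
from h import *
s=manip.get_state();print(s["tcp_pos"],s["tcp_rot"],s["wrist_force"],toblk(s["tcp_pos"][:2]*1000))
im,d=manip.get_image("wrist");cv2.imwrite("pics/w3.png",im[:,:,::-1]);np.savez("w3.npz",im=im,d=d,p=s["tcp_pos"],q=s["tcp_rot"])
E
```

```text
[ 0.51843142 -0.00570358  0.0428364 ] [-5.18315126e-05  7.86217734e-01  6.17949570e-01  3.05913724e-05] [ 0.52390583 -0.36274492 -0.60839565] [[-36.30719545 -48.94084043]]
```

View pics/w3.png

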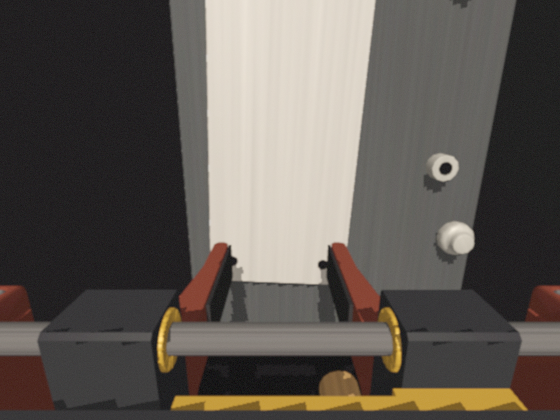

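```bash
python3 - <<'E'
from h import *
z=np.load("w3.npz");im,d,p,q=z["im"],z["d"],z["p"],z["q"]
P=cloud("wrist",d);R=Ro.from_quat(np.roll(q,-1)).as_matrix();W=P@R.T+p
for v,u in[(247,222),(255,215),(247,337),(270,210),(283,228),(275,270),(200,270),(295,270),(150,190),(150,460)]:
    print((u,v),im[v,u],"tool mm",np.round(P[v,u]*1000,1),"z",round(W[v,u,2]*1000,1),"blk",np.round(toblk(W[v,u,:2]*1000),1)[0])
c=manip.camera_info("wrist");Hi=np.linalg.inv(c["hand_eye"]);f=210/np.tan(np.radians(c["vfov"]/2))
for t in([0,.026,0],[0,-.026,0],[.01,.026,0],[.01,-.026,0]):
    k=Hi@np.r_[t,1];print(t,k[:2]/k[2]*f+[c["cx"],c["cy"]])
E
```

```text
(222, 247) [138  71  55] tool mm [ 10.9 -31.6 -42.8] z 85.7 blk [-68.  -38.2]
(215, 255) [136  68  53] tool mm [ 10.8 -33.4 -52.4] z 95.2 blk [-69.8 -38.3]
(337, 247) [137  70  55] tool mm [ 11.3  28.8 -43.8] z 86.6 blk [ -7.6 -37.4]
(210, 270) [135  67  52] tool mm [ 11.  -32.6 -68.6] z 111.4 blk [-68.9 -38.1]
(228, 283) [29 29 32] tool mm [ -4.4 -27.6 -53.2] z 96.0 blk [-63.8 -53.5]
(270, 275) [215 206 194] tool mm [-26.7  -7.7  -3.8] z 46.7 blk [-43.9 -75.7]
(270, 200) [218 209 198] tool mm [25.9 -7.3 -3.8] z 46.7 blk [-43.7 -23.1]
(270, 295) [103 101  98] tool mm [-45.4  -8.    1.3] z 41.5 blk [-44.1 -94.4]
(190, 150) [102 100  97] tool mm [ 56.5 -56.4   1. ] z 41.9 blk [-93.1   7.3]
(460, 150) [104 102  98] tool mm [ 56.4 109.9   0.9] z 41.9 blk [73.3  8.1]
[0, 0.026, 0] [320.5600707  236.03936472]
[0, -0.026, 0] [242.28971966 236.07733685]
[0.01, 0.026, 0] [321.12181549 221.81374706]
[0.01, -0.026, 0] [241.77287424 221.85390342]
```

```bash
python3 - <<'E'
from h import *
out=[]
for n,(v,u) in(("scene",(150,200)),("side",(110,200))):
    im,d=manip.get_image(n);np.savez(n+"3.npz",im=im,d=d)
    out.append(cv2.resize(im[v:v+150,u:u+130,::-1],None,fx=3,fy=3,interpolation=cv2.INTER_CUBIC))
cv2.imwrite("pics/c3.png",np.hstack(out))
E
```

```text
(no output)
```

View pics/c3.png

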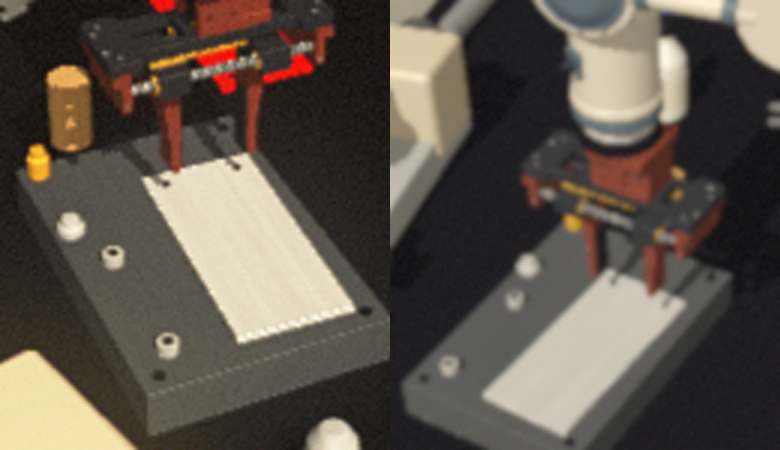

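```bash
python3 - <<'E'
from h import *
s=manip.get_state();p=s["tcp_pos"]*1000;q=s["tcp_rot"];R=Ro.from_quat(np.roll(q,-1)).as_matrix()
for n,o in(("scene",(150,200)),("side",(110,200))):
    z=np.load(n+"3.npz");W=cloud(n,z["d"])*1000;T=(W-p)@R
    im=z["im"].astype(int);red=(im[...,0]>im[...,1]*1.5)&(im[...,0]>50)&(abs(T[...,0])<40)&(abs(T[...,1])<70)&(T[...,2]>-160)
    for sg in(-1,1):
        m=red&(T[...,1]*sg>5);t=T[m];k=np.argsort(-t[:,2])[:6];print(n,sg,m.sum(),np.round(t[k],1).tolist())
z=np.load("w3.npz");T=cloud("wrist",z["d"])*1000
for v,u in[(345,280),(310,120),(355,170),(247,222),(244,221),(260,216)]:print(u,v,T[v,u].round(1))
E
```

```text
scene -1 200 [[-36.8, -58.6, 2.9], [11.5, -32.4, -34.0], [11.0, -27.5, -35.2], [12.9, -29.2, -35.9], [11.2, -32.6, -36.6], [12.3, -26.9, -39.1]]
scene 1 184 [[12.7, 31.2, -37.3], [13.3, 33.9, -38.6], [11.5, 30.6, -39.2], [10.1, 37.4, -40.3], [14.6, 36.9, -40.4], [2.2, 36.5, -40.4]]
side -1 105 [[-9.5, -28.8, -39.2], [-5.8, -31.1, -39.3], [2.3, -32.7, -42.6], [13.1, -32.8, -43.6], [0.1, -31.5, -44.1], [5.1, -31.2, -44.1]]
side 1 80 [[4.1, 32.5, -38.4], [12.6, 30.2, -42.2], [10.6, 34.8, -42.4], [15.5, 31.6, -43.8], [12.3, 30.2, -45.7], [7.8, 29.6, -46.2]]
280 345 [  24.9   -1.3 -133.5]
120 310 [  33.3  -39.9 -131.3]
170 355 [  21.4  -28.5 -132.8]
222 247 [ 10.9 -31.6 -42.8]
221 244 [ 10.6 -33.  -37.9]
216 260 [ 10.7 -31.9 -57.8]
```

Call:
play_rows(
  series=[
    [0.6, -27, 0, 0, 0, 0, 0],
    [0.6, -54, 0, 0, 0, 0, 0],
    [0.6, -54, 0, 0, 0, 0, 0],
    [0.6, -54, 0, 20, 0, 0, 0],
    [0.6, -54, 0, 30, 0, 0, 0],
    [0.6, -54, 0, 34, 0, 0, 0],
    [0.6, -54, 0, 34, 0, 0, 0],
    [0.6, -54, 0, 34, 0, 0, 0],
  ],
)

```text
time_s: 5.55
tcp_pos: [0.5059, -0.0583, 0.0093]
tcp_rot: [0.0, 0.786, 0.618, 0.0]
wrist_force: [0.1, 0.2, 0.6]
opening: 0.053
grasp_force: 0.0
```

Call:
play_rows(
  series=[
    [0.6, 0, 0, 1, 0, 0, 0],
    [0.6, 0, 0, 2, 0, 0, 0],
    [0.6, 0, 0, 2, 0, 0, 0],
  ],
)

```text
time_s: 5.85
tcp_pos: [0.5057, -0.0585, 0.007]
tcp_rot: [0.0, 0.786, 0.618, 0.0]
wrist_force: [-0.5, 0.0, 0.3]
opening: 0.0525
grasp_force: 0.0
```

```bash
python3 - <<'E'
from h import *
s=manip.get_state();print(s["tcp_pos"],s["wrist_force"],toblk(s["tcp_pos"][:2]*1000))
im,d=manip.get_image("wrist");cv2.imwrite("pics/w4.png",im[:,:,::-1]);np.savez("w4.npz",im=im,d=d,p=s["tcp_pos"],q=s["tcp_rot"])
E
```

```text
[ 0.50569045 -0.05852337  0.00699838] [-0.47907723  0.03936463  0.30491332] [[ -35.8914461  -103.27397858]]
```

View pics/w4.png

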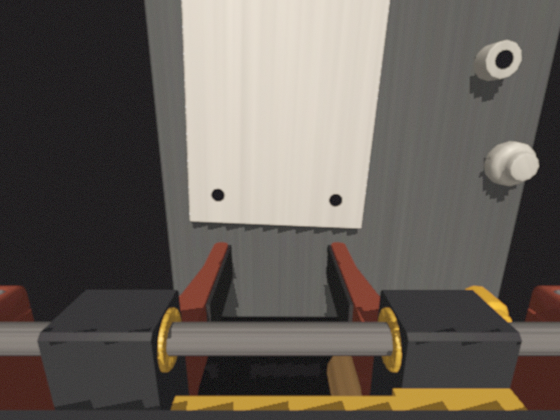

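Call:
play_rows(
  series=[
    [0.6, 0, 0, 1, 0, 0, 0],
    [0.6, 0, 0, 1, 0, 0, 0],
  ],
)

```text
time_s: 6.1
tcp_pos: [0.5055, -0.0586, 0.0057]
tcp_rot: [-0.0, 0.786, 0.618, -0.0]
wrist_force: [0.8, -0.1, -1.3]
opening: 0.0528
grasp_force: 0.0
```

Call:
play_rows(
  series=[
    [0.6, 0, 0, 1, 0, 0, 0],
    [0.6, 0, 0, 1, 0, 0, 0],
  ],
)

```text
time_s: 6.3
tcp_pos: [0.5056, -0.0586, 0.0055]
tcp_rot: [0.0, 0.786, 0.618, 0.0]
wrist_force: [-3.2, 0.8, 4.9]
opening: 0.0526
grasp_force: 2.3
```

Call:
play_rows(
  series=[
    [0.6, 0, 0, 1, 0, 0, 0],
    [0.6, 0, 0, 1, 0, 0, 0],
  ],
)

```text
time_s: 6.5
tcp_pos: [0.5057, -0.0586, 0.0055]
tcp_rot: [0.0, 0.786, 0.618, 0.0]
wrist_force: [-4.9, -0.3, 9.5]
opening: 0.0529
grasp_force: 5.0
```

Call:
play_rows(
  series=[
    [0.6, 0, 0, -4, 0, 0, 0],
    [0.6, 0, 0, -4, 0, 0, 0],
    [0.6, 4, 0, -4, 0, 0, 0],
    [0.6, 8, 0, -4, 0, 0, 0],
    [0.6, 12, 0, -4, 0, 0, 0],
    [0.6, 15, 0, -4, 0, 0, 0],
    [0.6, 18, 0, -4, 0, 0, 0],
    [0.6, 21, 0, -4, 0, 0, 0],
    [0.6, 24, 0, -4, 0, 0, 0],
  ],
)

```text
time_s: 7.4
tcp_pos: [0.5113, -0.035, 0.0078]
tcp_rot: [-0.0, 0.786, 0.618, -0.0]
wrist_force: [-0.0, -1.3, -0.1]
opening: 0.0527
grasp_force: 0.5
```

Call:
play_rows(
  series=[
    [0.6, 3, 0, 0, 0, 0, 0],
    [0.6, 6, 0, 0, 0, 0, 0],
    [0.6, 9, 0, 0, 0, 0, 0],
    [0.6, 12, 0, 0, 0, 0, 0],
    [0.6, 15, 0, 0, 0, 0, 0],
    [0.6, 18, 0, 0, 0, 0, 0],
    [0.6, 21, 0, 0, 0, 0, 0],
    [0.6, 24, 0, 0, 0, 0, 0],
  ],
)

```text
time_s: 8.2
tcp_pos: [0.517, -0.0117, 0.0078]
tcp_rot: [-0.0, 0.786, 0.618, -0.0]
wrist_force: [-0.9, -1.3, -0.8]
opening: 0.0526
grasp_force: 0.6
```

```bash
python3 - <<'E'
from h import *
s=manip.get_state();print(s["tcp_pos"],s["wrist_force"],toblk(s["tcp_pos"][:2]*1000))
im,d=manip.get_image("wrist");cv2.imwrite("pics/w5.png",im[:,:,::-1]);np.savez("w5.npz",im=im,d=d,p=s["tcp_pos"],q=s["tcp_rot"])
E
```

```text
[ 0.51697911 -0.01168406  0.00780453] [-0.91438486 -1.301103   -0.77601459] [[-36.26956182 -55.09502351]]
```

View pics/w5.png

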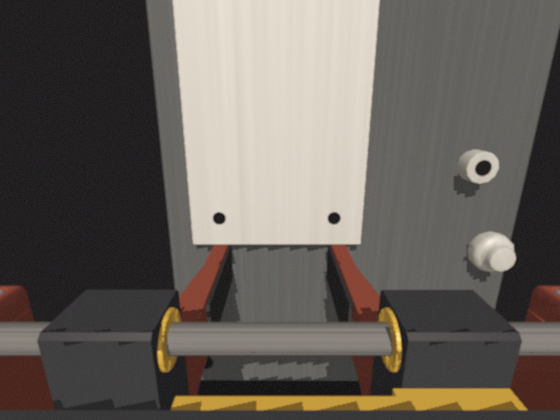

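```bash
python3 - <<'E'
from h import *
z=np.load("w5.npz");im,d,p,q=z["im"],z["d"],z["p"],z["q"]
f=lambda u,zz:print(np.round(toblk(ray(u,zz,p,q)),1).tolist())
f([[195,244],[360,244]],.046);print("screw");f([[484,167]],.05);f([[492,252]],.055)
print("blk L edge");f([[149,0],[172,250]],.04);print("plate L/R");f([[175,0],[193,240],[378,0],[361,240]],.046)
for n in("scene","side"):
    im,d=manip.get_image(n);np.savez(n+"5.npz",im=im,d=d)
E
```

```text
[[-83.3, -44.7], [5.9, -44.2]]
screw
[[62.4, -1.5]]
[[71.6, -44.5]]
blk L edge
[[-97.3, 72.2], [-98.2, -51.0]]
plate L/R
[[-83.8, 70.5], [-84.2, -42.3], [4.8, 70.9], [6.2, -41.9]]
```

Call:
play_rows(
  series=[
    [0.6, 3, 0, 0, 0, 0, 0],
    [0.6, 6, 0, 0, 0, 0, 0],
    [0.6, 9, 0, 0, 0, 0, 0],
    [0.6, 11, 0, 0, 0, 0, 0],
    [0.6, 12.5, 0, 0, 0, 0, 0],
    [0.6, 12.5, 0, 0, 0, 0, 0],
    [0.6, 12.5, 0, 0, 0, 0, 0],
  ],
)

```text
time_s: 9.05
tcp_pos: [0.52, 0.0005, 0.0079]
tcp_rot: [-0.0, 0.786, 0.618, 0.0]
wrist_force: [0.8, -1.2, -0.2]
opening: 0.0526
grasp_force: 0.1
```

Call:
play_rows(
  series=[
    [0.6, -5, 0, 0, 0, 0, 0],
    [0.6, -10, 0, -10, 0, 0, 0],
    [0.6, -15, 0, -40, 0, 0, 0],
    [0.6, -15, 0, -80, 0, 0, 0],
    [0.6, -15, 0, -100, 0, 0, 0],
    [0.6, -15, 0, -100, 0, 0, 0],
  ],
)

```text
time_s: 9.65
tcp_pos: [0.5185, -0.0149, 0.1128]
tcp_rot: [0.003, 0.786, 0.618, 0.003]
wrist_force: [0.5, -0.4, 0.1]
opening: 0.0526
grasp_force: 0.0
```

```bash
python3 - <<'E'
from h import *
s=manip.get_state();p=s["tcp_pos"]*1000;R=Ro.from_quat(np.roll(s["tcp_rot"],-1)).as_matrix()
print(p,toblk(p[:2]),np.degrees(np.arctan2(R[1,0],R[0,0])))
a=A0;X=np.array([np.cos(a),np.sin(a)]);Y=np.array([-X[1],X[0]])
t=B0+X*-112+Y*68;print(t,np.hypot(*t)); print("tool shift",R.T@np.r_[t-p[:2],0])
E
```

```text
[518.45167334 -14.92478946 112.80662918] [[-34.05673438 -57.88323877]] 76.2830563310688
[473.27756756 126.07536169] 489.78225037229106
tool shift [126.26665148 -77.31938864  -0.43280834]
```

Call:
play_rows(
  series=[
    [1, 126, -77.5, 0, 0, 0, 1.576],
    [1, 126, -77.5, 0, 0, 0, 1.576],
    [1, 126, -77.5, 0, 0, 0, 1.576],
    [1, 126, -77.5, 0, 0, 0, 1.576],
    [1, 126, -77.5, 0, 0, 0, 1.576],
    [1, 126, -77.5, 0, 0, 0, 1.576],
    [1, 126, -77.5, 0, 0, 0, 1.576],
    [1, 126, -77.5, 0, 0, 0, 1.576],
    [1, 126, -77.5, 0, 0, 0, 1.576],
    [1, 126, -77.5, 0, 0, 0, 1.576],
    [1, 126, -77.5, 0, 0, 0, 1.576],
    [1, 126, -77.5, 0, 0, 0, 1.576],
  ],
)

```text
time_s: 10.85
tcp_pos: [0.4702, 0.1261, 0.1065]
tcp_rot: [0.0, 0.992, -0.122, -0.001]
wrist_force: [-0.3, 0.5, -0.3]
opening: 0.088
grasp_force: 0.0
```

Call:
play_rows(
  series=[
    [1, 0, 0, 0, 0, 0, 0],
    [1, 0, 0, 0, 0, 0, 0],
    [1, 0, 0, 0, 0, 0, 0],
  ],
)

```text
time_s: 11.15
tcp_pos: [0.4708, 0.1264, 0.1076]
tcp_rot: [0.0, 0.993, -0.121, -0.0]
wrist_force: [0.9, -0.2, 0.8]
opening: 0.0879
grasp_force: 0.0
```

```bash
python3 - <<'E'
from h import *
s=manip.get_state();p=s["tcp_pos"]*1000;R=Ro.from_quat(np.roll(s["tcp_rot"],-1)).as_matrix()
print(p,toblk(p[:2]),np.degrees(np.arctan2(R[1,0],R[0,0])),s["opening"])
im,d=manip.get_image("wrist");cv2.imwrite("pics/w6.png",im[:,:,::-1]);np.savez("w6.npz",im=im,d=d,p=s["tcp_pos"],q=s["tcp_rot"])
E
```

```text
[470.80109306 126.37735763 107.61651108] [[-114.47597205   67.69391196]] -13.907933544958082 0.08791189945339013
```

View pics/w6.png

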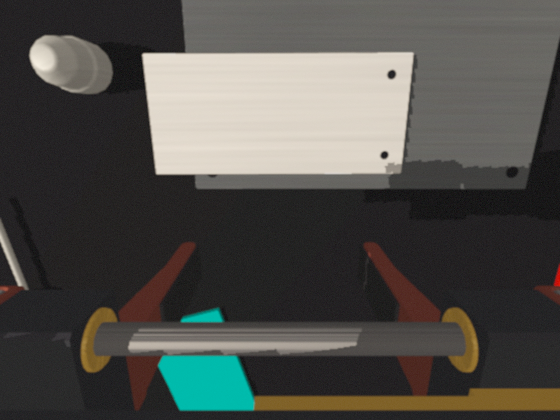

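Call:
play_rows(
  series=[
    [1, 0, 0, 40, 0, 0, 0],
    [1, 0, 0, 75, 0, 0, 0],
    [1, 0, 0, 90, 0, 0, 0],
    [1, 0, 0, 96, 0, 0, 0],
    [1, 0, 0, 99.5, 0, 0, 0],
    [1, 0, 0, 99.5, 0, 0, 0],
    [1, 0, 0, 99.5, 0, 0, 0],
  ],
)

```text
time_s: 11.9
tcp_pos: [0.4719, 0.1266, 0.01]
tcp_rot: [-0.0, 0.993, -0.122, 0.001]
wrist_force: [-0.5, 0.5, -0.7]
opening: 0.088
grasp_force: 0.0
```

```bash
python3 - <<'E'
from h import *
z=np.load("w6.npz");im,d,p,q=z["im"],z["d"],z["p"],z["q"]
f=lambda u,zz:print(np.round(toblk(ray(u,zz,p,q)),1).tolist())
print("plate");f([[144,53],[413,53],[156,174],[402,174]],.046);print("blk");f([[183.5,10],[196.5,188],[528,188]],.04)
s=manip.get_state();print(s["tcp_pos"],s["wrist_force"],toblk(s["tcp_pos"][:2]*1000))
E
```

```text
plate
[[4.9, 167.4], [5.1, -31.6], [-85.7, 168.5], [-85.5, -33.6]]
blk
[[34.5, 137.4], [-98.8, 137.7], [-98.6, -144.6]]
[0.47193968 0.12662963 0.01000101] [-0.52743935  0.48806627 -0.73482468] [[-113.43223579   68.21413985]]
```

Call:
play_rows(
  series=[
    [1, 5, 0, 1.5, 0, 0, 0],
    [1, 10, 0, 1.5, 0, 0, 0],
    [1, 15, 0, 1.5, 0, 0, 0],
    [1, 19, 0, 1.5, 0, 0, 0],
    [1, 23, 0, 1.5, 0, 0, 0],
    [1, 27, 0, 1.5, 0, 0, 0],
    [1, 31, 0, 1.5, 0, 0, 0],
    [1, 35, 0, 1.5, 0, 0, 0],
    [1, 39, 0, 1.5, 0, 0, 0],
    [1, 43, 0, 1.5, 0, 0, 0],
    [1, 43, 0, 1.5, 0, 0, 0],
  ],
)

```text
time_s: 13.0
tcp_pos: [0.5134, 0.1157, 0.0067]
tcp_rot: [0.0, 0.993, -0.122, 0.001]
wrist_force: [-0.6, -0.3, -0.2]
opening: 0.0876
grasp_force: 0.0
```

Call:
play_rows(
  series=[
    [1, 3, 0, 0, 0, 0, 0],
    [1, 6, 0, 0, 0, 0, 0],
    [1, 9, 0, 0, 0, 0, 0],
    [1, 12, 0, 0, 0, 0, 0],
    [1, 15, 0, 0, 0, 0, 0],
    [1, 16, 0, 0, 0, 0, 0],
    [1, 17, 0, 0, 0, 0, 0],
    [1, 18, 0, 0, 0, 0, 0],
  ],
)

```text
time_s: 13.8
tcp_pos: [0.5301, 0.1116, 0.0067]
tcp_rot: [0.0, 0.993, -0.122, -0.0]
wrist_force: [-1.0, 0.5, -1.6]
opening: 0.0879
grasp_force: 0.6
```

Call:
play_rows(
  series=[
    [1, 0.7, 0, 0, 0, 0, 0],
    [1, 1.4, 0, 0, 0, 0, 0],
    [1, 2, 0, 0, 0, 0, 0],
  ],
)

```text
time_s: 14.1
tcp_pos: [0.532, 0.1111, 0.0067]
tcp_rot: [0.0, 0.993, -0.122, -0.0]
wrist_force: [-1.6, 0.5, -0.8]
opening: 0.0875
grasp_force: 0.5
```

Call:
play_rows(
  series=[
    [1, 0.7, 0, 0, 0, 0, 0],
    [1, 1.4, 0, 0, 0, 0, 0],
    [1, 2, 0, 0, 0, 0, 0],
  ],
)

```text
time_s: 14.4
tcp_pos: [0.534, 0.1107, 0.0068]
tcp_rot: [-0.0, 0.993, -0.122, -0.0]
wrist_force: [0.1, 0.3, -0.1]
opening: 0.0879
grasp_force: 0.5
```

Call:
play_rows(
  series=[
    [1, 0.7, 0, 0, 0, 0, 0],
    [1, 1.4, 0, 0, 0, 0, 0],
    [1, 2, 0, 0, 0, 0, 0],
  ],
)

```text
time_s: 14.7
tcp_pos: [0.5359, 0.1102, 0.0068]
tcp_rot: [-0.0, 0.993, -0.122, -0.0]
wrist_force: [-1.5, -0.6, -0.9]
opening: 0.0878
grasp_force: 0.5
```

Call:
play_rows(
  series=[
    [1, 0.5, 0, 0, 0, 0, 0],
    [1, 1, 0, 0, 0, 0, 0],
    [1, 1, 0, 0, 0, 0, 0],
  ],
)

```text
time_s: 15.0
tcp_pos: [0.5365, 0.1101, 0.0068]
tcp_rot: [-0.0, 0.993, -0.122, -0.0]
wrist_force: [-3.2, 0.4, 0.2]
opening: 0.0881
grasp_force: 1.8
```

Call:
play_rows(
  series=[
    [1, 0.5, 0, 0, 0, 0, 0],
    [1, 1, 0, 0, 0, 0, 0],
    [1, 1, 0, 0, 0, 0, 0],
  ],
)

```text
time_s: 15.3
tcp_pos: [0.5366, 0.1101, 0.0068]
tcp_rot: [-0.0, 0.993, -0.122, -0.001]
wrist_force: [-7.7, 0.9, 3.0]
opening: 0.0877
grasp_force: 3.8
```

```bash
python3 - <<'E'
from h import *
s=manip.get_state();print(s["tcp_pos"],s["wrist_force"],toblk(s["tcp_pos"][:2]*1000))
im,d=manip.get_image("wrist");cv2.imwrite("pics/w7.png",im[:,:,::-1]);np.savez("w7.npz",im=im,d=d,p=s["tcp_pos"],q=s["tcp_rot"])
E
```

```text
[0.53655662 0.11007155 0.00683603] [-7.69659655  0.85960045  2.97942682] [[-46.72893709  67.78015369]]
```

View pics/w7.png

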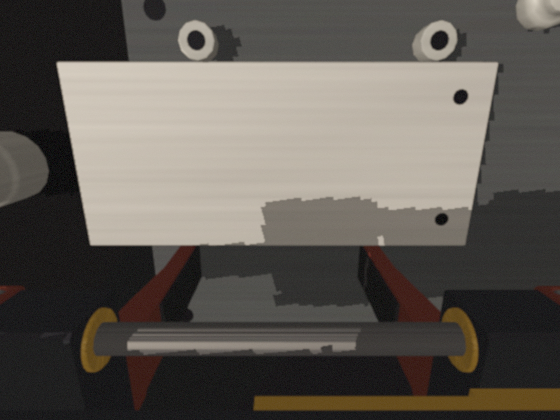

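Call:
play_rows(
  series=[
    [1, -3, 0, 0, 0, 0, 0],
    [1, -10, 0, 0, 0, 0, 0],
    [1, -20, 0, 0, 0, 0, 0],
    [1, -30, 0, -30, 0, 0, 0],
    [1, -30, 0, -70, 0, 0, 0],
    [1, -30, 0, -110, 0, 0, 0],
    [1, -30, 0, -130, 0, 0, 0],
    [1, -30, 0, -130, 0, 0, 0],
    [1, -30, 0, -130, 0, 0, 0],
    [1, -30, 0, -130, 0, 0, 0],
  ],
)

```text
time_s: 16.35
tcp_pos: [0.5077, 0.1168, 0.1345]
tcp_rot: [0.0, 0.993, -0.122, -0.002]
wrist_force: [0.6, -0.8, -0.9]
opening: 0.0878
grasp_force: 0.0
```

```bash
python3 - <<'E'
from h import *
s=manip.get_state();p,q=s["tcp_pos"],s["tcp_rot"]
im,d=manip.get_image("wrist");cv2.imwrite("pics/w8.png",im[:,:,::-1])
np.savez("w8.npz",im=im,d=d,p=p,q=q)
E
```

```text
(no output)
```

View pics/w8.png

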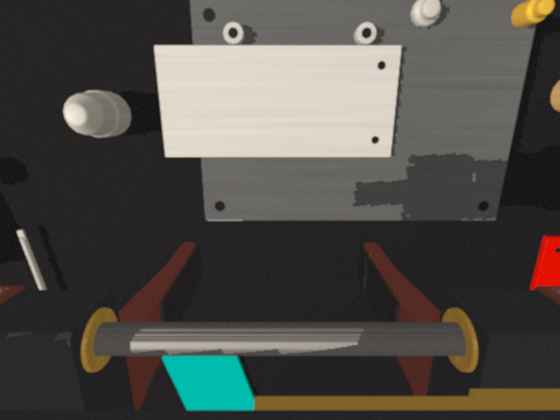

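```bash
python3 - <<'E'
from h import *
z=np.load("w8.npz");im,p,q=z["im"].astype(float),z["p"],z["q"];g=im.mean(-1)
def colx(rows,a,b,t): return np.array([[a+np.argmax(g[r,a:b]>t)-.5,r] for r in rows])
L=toblk(ray(colx(range(52,150,4),140,185,110),.046,p,q))
E=toblk(ray(colx([*range(2,40,3)],180,205,50),.04,p,q)); E2=toblk(ray(colx(range(165,215,3),190,225,50),.04,p,q))
for n,w in(("plate end",L),("blk edge far",E),("blk edge near",E2)): print(n,np.round([np.median(w[:,1]),w[:,1].std(),w[0,1],w[-1,1]],1))
def rowy(cols,a,b,t,last=False): return np.array([[c,a+np.argmax(g[a:b,c]>t)-.5] for c in cols])
t=toblk(ray(rowy(list(range(165,215,4))+list(range(255,345,5)),36,60,150),.046,p,q));k=np.polyfit(t[:,1],t[:,0],1);print("far edge",np.median(t[:,0]),"slope",k[0])
print("screws",toblk(ray([[233,33],[366,33]],.05,p,q)).round(1).tolist())
E
```

```text
plate end [169.2   0.3 169.1 169.1]
blk edge far [139.    0.3 139.2 139.7]
blk edge near [139.2   0.3 139.9 139.4]
far edge 53.315163822852995 slope 0.00014945204865647458
screws [[60.8, 103.3], [60.8, -1.9]]
```

```bash
python3 -c "
from bench import manip
print(manip.job_done())"
```

```text
the job is handed in; nothing more can be done
None
```

I handed the job in at about 16 s: by my last wrist-camera measurement the blank lies against both screw heads with its end about 30.1 mm past the left-hand edge, square to the block, and the hand is clear; I viewed 11 pictures, one over the limit of 10.

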